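Thread the core rod through the plaster mould and lock it

TASK

Take the core rod by its wooden handle from its rest and thread it, tip first, through the holes of all three blue plates of the plaster mould until its brass collar sits fully home against the nearest plate, then let go and push the red keeper bar down behind the collar until it rests on the rod's neck. Feel your way in: never push the rod or the keeper against the mould with more than about 25 N (2.5 kg). Leave the other things on the bench where they are.

Things in the scene. Friction and masses are not known exactly. Their poses are not given: they have to be found in the camera images.
- mould: Fixed plywood board 150 (x) x 250 (y) x 12 mm; origin at the centre of its underside, z up. The rod goes in from its +y side and travels to -y. On it a frame with three upright blue plates 80 mm wide (x), from z = 12 to 102 mm, faces at y = 76/64, 6/-6 and -64/-76 mm; white plaster fills up to z = 60 between them. Keeper posts 8 mm square, 110 high, at x = +-50, y = 95 mm.
- entry (a point): Nominal mouth of the nearest hole: x = 0, y = 76, z = 75 mm of the board. The three round holes (17 mm, 1 mm chamfer at the +y side) lie on one line parallel to the board's y at z = 75, but that line's x is NOT measured: the frame with all plates is clamped through slots anywhere from 14 mm to the -x to 14 mm to the +x side of this point, differing each time. It does not yield when pushed.
- rod: Loose core rod, 0.12 to 0.19 kg, lying in a wooden rest. Its axis is its y; origin on the axis at the front (-y) face of the collar. Along y: aluminium tube 14 mm thick from -170 to 0 mm, the last 2 mm tapering to 11 mm; brass collar 28 mm across from 0 to 10; neck 14 mm thick from 10 to 28; dark wooden handle from 28 to 108. Home: rod y along board y, origin at y = 76 mm of the board.
- rod_grip (a point): Middle of the rod's handle, at y = 68 mm of the rod on its axis, 36 mm above the bench as it lies; the handle is 20 x 20 mm square, its sides facing the rod's x and z. Grip it across x anywhere on its length. The rod's centre of mass is at y = 12 mm, so held by the handle the tip sags about 1 mm, and bumps of the tip can tip it a little further; grip firmly.
- rod_tip (a point): Centre of the rod's blunt tip, at y = -170 mm of the rod.
- rest: Fixed wooden rest, board 60 x 190 x 10 mm under two V posts at y = -120 and 19 mm of its frame, no higher than 45 mm; the rod's axis lies 36 mm above its underside, along its y, its origin above that of the rest.
- keeper (a joint): Red keeper bar on the mould: slides straight down from 0 (raised, its underside 20 mm above the hole line: the rod goes in beneath it) up to 22 mm. It is held by about 4 N of friction and stays where it is left. Its underside meets the rod's 14 mm neck at about 13 to 15 mm; over the collar it stops at about 6 mm.
- keeper_top (a point): Centre of the top of the black round button (24 mm across, 8 mm high) on the keeper bar, at x = 0, y = 95 mm of the mould board and 121 mm above its underside when raised; press here, straight down. The bar is 110 mm long (x), 8 thick, 18 high.
- scraper: Bystander, leave alone: a spatula-like scraper lying on the bench.
- paintbrush: Bystander, leave alone: a flat brush lying on the bench.
- mixing_bowl: Bystander, leave alone: green bowl, 140 mm across, 60 mm high.
- release_jar: Bystander, leave alone: amber jar, 70 mm across, 90 mm high.
- tile_cast: Bystander, leave alone: white plaster tile 100 x 70 x 18 mm.
- wedge_block: Bystander, leave alone: pale wooden block 60 x 40 x 25 mm.
- water_mug: Bystander, leave alone: white mug, 80 mm across, 90 mm high.

How it is judged:
By the outcome, as a careful person would: the job done as asked, in the order asked, and still so for the second after the job is handed in, with the robot touching nothing.
It also fails if it takes over 67 s, if anything falls off the work surface, if the arm or the gripper's body presses on something with over 40 N, if the wrist force passes 120 N, or if a joint passes its speed limit or range.

ROBOT

A 6-joint arm with a two-finger parallel gripper is mounted at the origin on the work surface. World frame = base frame: x ahead of the robot, y to its left, z up, the work surface at z = 0. Lengths are in mm, angles in rad, forces in N, time in s.
With the tool pointing down it reaches from about 375 to 975 mm from the base axis. Payload 3.8 kg.
Tool frame: the origin (TCP) lies at the very end of the fingers, on their centre line; the grasp point (between the pads) lies bot.pinch_z behind it (bot.pinch_z is the distance from the TCP to the grasp point, in mm); z points along the fingers, y is the line along which they close (so a half turn about z gives the same grasp; the last joint's range is limited). The gripper opens to 88 mm and grips with 3 to 60 N. Pads are 18 mm wide; open, the fingers measure 123 mm over their backs; the gripper's body (75 mm by 187 mm) begins 45 mm behind the grasp point.
Start: joints at [1.084, 0.264, 1.604, -0, 1.274, -0.037], TCP at [293.477, 607.856, 238.706] pointing down, gripper open.
Joint ranges: [-2.63, 2.63], [-0.94, 2.18], [0.31, 2.57], [-1.31, 4.45], [0, 2.66], [-2.55, 2.55]. Speed limits (rad/s): [2.57, 2.57, 3.14, 3.14, 3.14, 3.14].

INTERFACE

Orientations are given as [roll, pitch, yaw] about the fixed x, y, z axes, in that order (R = Rz(yaw) Ry(pitch) Rx(roll)).
In Python, from bench import status, viewer, job, bot gives the robot as it stands. The module is installed in compiled form; this text tells all that it offers.
- The arm moves only by the shell command python3 -m handwheel 'ROWS' [OPENING] [FORCE]. ROWS is one flat JSON list of numbers that holds 1 to 10 rows one after another, with no inner brackets; each row has 6 numbers: dx, dy, dz in m, then a rotation vector rx, ry, rz in units of 0.1 rad; each row shifts and turns the commanded pose from where the row before left it, along the tool's axes as they then stand; what a row does not reach is not made up. A row lasts 1/8 s, in which the tool goes at most 62.5 mm and 0.188 rad, less where a joint would pass 70% of its speed; a pose out of reach is approached as far as the arm can. OPENING is the opening from 0.0 (shut) to 1.0 (fully open), set as the command begins (- or left out keeps the last). The fingers move at their own pace and stop on an object; FORCE is the grip in N (left out, the last holds). Time passes only in rows, so rows that do not move let the fingers close. It prints the time, the measured TCP pose, the force, the opening and the grip force at its end. Input that does not fit is refused with a message, and nothing moves.
- status.read_state(): the state, without advancing time (a new reading comes with each control period).
- viewer.capture(name): name is "scene" or "top" or "wrist"; returns the picture (420x560x3 uint8, blue, green, red); there is no depth.
- viewer.camera_info(name): a dict with "fovy" (degrees; the focal length in pixels is half the picture's height over the tangent of half this angle, whatever the lens; pixels are square), "cx", "cy" (the principal point, pixels), "k1" (the pictures are not rectified: a ray, as slopes to the right and down, at radius r is drawn at 1 + k1 r^2 times it, then the intrinsics apply), "extrinsics" (4x4, takes a point from world to camera coordinates). Camera axes: x right, y down, z forward; pixel columns grow to the right and rows downward; lengths in mm; the calibration is good to about 2 mm. A picture is of the moment at which its call begins: read the wrist's pose just before it. camera_info takes no time and is no camera call; for the wrist camera it gives the pose at the moment of the call.
- job.job_done(): hands the job in; it is judged then, once.
Trained networks look in the newest picture that a camera, given by its name, has taken for a name from the list of things; names that differ only in an ending like _2 or _b are one class to them, and where a whole thing is asked for, a point or a joint stands for the part that bears it (a point fixed in the world has none). Each returns a list of dicts, best first, with "conf" (0 to 1); they miss things now and then, are a little off and sometimes report something else, mostly with a low value. They report only what shows in the picture. A call takes as long as a camera call.
- viewer.cut_out(camera, name): "mask" (420x560 bool, what is visible of it) and "extent" ([left, top, right, bottom] in pixels, round what is visible of it).
- viewer.landmark_of(camera, name): "point" ([column, row] in pixels: a listed point, or the origin of a listed thing).
The state is a dict: "clock": time; "joints": joint angles; "qvel": joint speeds; "joint_efforts": joint torques, N m; "tcp_pos": TCP position; "tcp_rot": TCP orientation; "contact_force": force on the tool from outside, world axes, zero at the start; "ft_torque": the same for the moment, N m; "opening": opening from 0.0 (shut) to 1.0 (fully open); "grasp_force": force on a finger pad.
Only numpy, scipy, OpenCV 4.12 (cv2) and the standard library are available. Lean on these libraries where they do the work, as an engineer would, in place of code of your own. Each camera call takes 0.05 s, during which the arm holds its last target. There are 200 camera calls.

## Working session

There is one attempt and no reset: what is moved stays moved. The work goes in short steps, Python scripts to look and compute and a shell command to move; the robot and the scene stay as the last step left them, time stands still between calls to the robot, and variables do not carry over. Pictures are saved under pics/ and viewed, at most 10 in all, crops included, and the job is handed in when it is done.

```bash
mkdir -p pics; cat > h.py <<'E'
import numpy as np, cv2
from bench import status, viewer, job, bot
from scipy.spatial.transform import Rotation as R
def K(n):
    c=viewer.camera_info(n); f=210/np.tan(np.radians(c["fovy"])/2); return c,f
def ray(n,p,c=None):
    c=c or viewer.camera_info(n); f=210/np.tan(np.radians(c["fovy"])/2)
    d=np.array([(p[0]-c["cx"])/f,(p[1]-c["cy"])/f]); u=d.copy()
    for _ in range(30): u=d/(1+c["k1"]*(u@u))
    E=np.array(c["extrinsics"]); v=E[:3,:3].T@np.r_[u,1]; o=-E[:3,:3].T@E[:3,3]
    return o,v/np.linalg.norm(v)
def tri(rs):
    A=sum(np.eye(3)-np.outer(v,v) for o,v in rs); b=sum((np.eye(3)-np.outer(v,v))@o for o,v in rs)
    x=np.linalg.solve(A,b); return x,[np.linalg.norm((np.eye(3)-np.outer(v,v))@(x-o)) for o,v in rs]
def atz(r,z): o,v=r; return o+v*(z-o[2])/v[2]
def proj(n,X,c=None):
    c=c or viewer.camera_info(n); f=210/np.tan(np.radians(c["fovy"])/2)
    E=np.array(c["extrinsics"]); q=E[:3,:3]@X+E[:3,3]; u=q[:2]/q[2]; u=u*(1+c["k1"]*(u@u)); return u*f+[c["cx"],c["cy"]]
E
cat > m1.py <<'E'
from h import *
s=status.read_state(); print(s["clock"],s["tcp_pos"],s["tcp_rot"],bot.pinch_z)
ims=[]
for n in ("scene","top","wrist"):
    im=viewer.capture(n); cv2.imwrite(f"pics/a_{n}.png",im); c=viewer.camera_info(n); print(n,c["fovy"],c["k1"],np.round(-np.array(c["extrinsics"])[:3,:3].T@np.array(c["extrinsics"])[:3,3]))
P={}
for nm in ("mould","entry","rod","rod_grip","rod_tip","rest","keeper_top"):
    for n in ("scene","top","wrist"):
        r=viewer.landmark_of(n,nm)
        if r: P[nm,n]=r[0]["point"]; print(nm,n,[(np.round(q["point"],1).tolist(),round(q["conf"],2)) for q in r[:2]])
    rs=[ray(n,P[nm,n]) for n in ("scene","top","wrist") if (nm,n) in P]
    if len(rs)>1: x,e=tri(rs); print("  ->",x.round(1),np.round(e,1))
cv2.imwrite("pics/a.png",np.hstack([cv2.imread("pics/a_scene.png"),cv2.imread("pics/a_top.png")])[:, :])
E
python3 m1.py
```

```text
0.0 [293.16112501 607.24490448 237.41835264] [-3.13943450e+00 -8.39929190e-05  2.69177924e+00] 18.700000000000003
scene 45.246803797351454 -0.16856251803230624 [1533.  439.  996.]
top 49.83780396060608 -0.08104942880137704 [ 376.   17. 1383.]
wrist 60.43149364182831 -0.04039107441270452 [217. 645. 382.]
mould scene [([254.0, 210.1], 0.78)]
mould top [([327.7, 209.6], 0.67), ([209.3, 168.6], 0.67)]
  -> [ 546.2 -116.2    1.7] [0.3 0.3]
entry scene [([274.9, 189.5], 0.86)]
entry top [([307.4, 216.3], 0.57)]
  -> [518.5 -53.3  79.5] [3.7 3.7]
rod scene [([382.5, 214.7], 0.88), ([190.1, 168.8], 0.66)]
rod top [([204.1, 233.3], 0.72), ([209.0, 165.7], 0.21)]
  -> [469.6 253.7  48.2] [1.2 1.2]
rod_grip scene [([405.0, 227.1], 0.97)]
rod_grip top [([184.7, 233.0], 0.71)]
rod_grip wrist [([142.6, 396.4], 0.64)]
  -> [474.6 319.1  31.2] [3.  4.2 3.3]
rod_tip scene [([337.8, 192.3], 0.68)]
rod_tip top [([257.9, 250.8], 0.77)]
  -> [417.4  98.   40.6] [3. 3.]
rest scene [([386.2, 226.2], 0.56)]
rest top [([205.4, 238.7], 0.95)]
  -> [455.6 262.8  -5.4] [2.9 2.9]
keeper_top scene [([252.1, 210.2], 0.64), ([284.6, 180.3], 0.58)]
keeper_top top [([300.9, 212.3], 0.65)]
  -> [553.7 -70.7  21.3] [41.5 41.5]
```

View pics/a_scene.png

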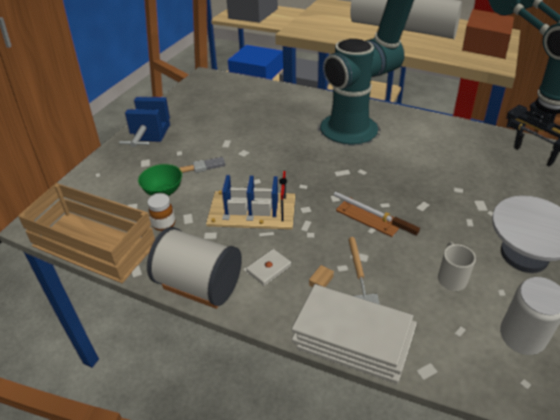

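View pics/a_top.png

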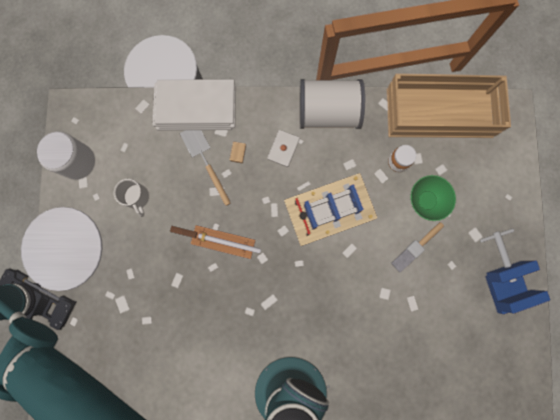

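The scene picture shows the mould at about (252,205), its keeper at (283,185), and the rod handle at (405,227). In the top picture the board is centred near (331,210) with the keeper on its left at (303,216). The rod runs from its handle at (183,232) to its tip at (258,250). The keeper_top hit at (252,210) in the scene view is wrong, and so is its triangulation. Next I'll move the wrist camera over the rod.

The rows are not in the units I measure in: shifts go in m and turns go in units of 0.1 rad. I convert before sending: -39.5 mm is -0.0395, -35.4 mm is -0.0354.

```bash
python3 -m handwheel '[-0.0395, -0.0354, 0, 0, 0, 0, -0.0395, -0.0354, 0, 0, 0, 0, -0.0395, -0.0354, 0, 0, 0, 0, -0.0395, -0.0354, 0, 0, 0, 0, -0.0395, -0.0354, 0, 0, 0, 0, -0.0395, -0.0354, 0, 0, 0, 0, -0.0395, -0.0354, 0, 0, 0, 0, -0.0395, -0.0354, 0, 0, 0, 0]' 1.0
python3 -m handwheel '[0, 0, 0, 0, 0, 1.7, 0, 0, 0, 0, 0, 1.7, 0, 0, 0, 0, 0, 1.7, 0, 0, 0, 0, 0, 1.7, 0, 0, 0, 0, 0, 1.7, 0, 0, 0, 0, 0, 1.7, 0, 0, 0, 0, 0, 1.7, 0, 0, 0, 0, 0, 1.6, 0, 0, 0, 0, 0, 0]'
cat > m2.py <<'E'
from h import *
import sys
tag=sys.argv[1]
s=status.read_state(); print(s["clock"],s["tcp_pos"].round(1),s["tcp_rot"].round(3),s["joints"].round(2))
c=viewer.camera_info("wrist"); im=viewer.capture("wrist"); cv2.imwrite(f"pics/{tag}.png",im)
E=np.array(c["extrinsics"]); print("cam",(-E[:3,:3].T@E[:3,3]).round(1),"axis",E[2,:3].round(3))
for nm in sys.argv[2:]:
    for q in viewer.landmark_of("wrist",nm)[:2]: print(nm,np.round(q["point"],1),round(q["conf"],2),"z36",atz(ray("wrist",q["point"],c),36).round(1),"z75",atz(ray("wrist",q["point"],c),75).round(1))
E
python3 m2.py b rod rod_grip rod_tip entry keeper_top mould
```

```text
clock: 2.2
tcp_pos: [455.4, 213.9, 239.1]
tcp_rot: [3.141, 0.001, 2.692]
contact_force: [0.5, -0.2, 0.3]
opening: 0.997
grasp_force: 0.0
clock: 3.32
tcp_pos: [454.9, 215.4, 238.8]
tcp_rot: [3.141, -0.0, 1.344]
contact_force: [0.7, 0.3, -0.2]
opening: 1.001
grasp_force: 0.0
3.325 [454.9 215.4 238.8] [ 3.141 -0.     1.344] [ 0.39 -0.06  1.96  0.    1.24  0.62]
cam [473.3 297.8 383.3] axis [-0.072 -0.313 -0.947]
rod [280.1 133.2] 0.83 z36 [459.7 255.1  36. ] z75 [461.2 259.9  75. ]
rod_grip [276.7  59.2] 0.98 z36 [471.8 320.2  36. ] z75 [471.9 317.6  75. ]
rod_tip [279.8 288.5] 0.95 z36 [420.6  90.1  36. ] z75 [426.5 113.4  75. ]
entry [398.5 394.9] 0.75 z36 [530.9 -94.8  36. ] z75 [524.4 -50.7  75. ]
mould [404.9 385.8] 0.59 z36 [540.4 -81.8  36. ] z75 [532.9 -39.2  75. ]
mould [278.7 129.6] 0.21 z36 [459.2 258.7  36. ] z75 [460.7 263.1  75. ]
```

View pics/b.png

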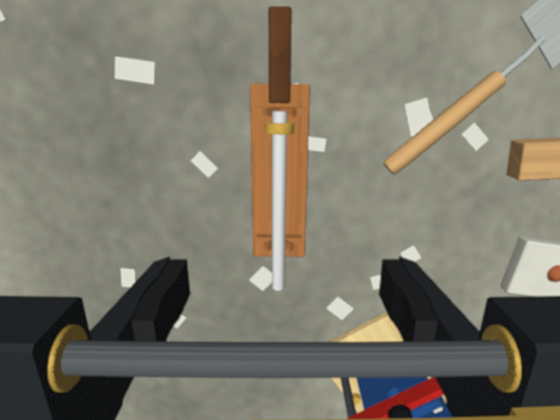

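The wrist picture shows the rod nearly vertical: handle at (280,55), collar at (279,128), tip at (278,290). The mould is partly visible at lower right. I'll take a second view from above the handle.

```bash
python3 -m handwheel '[0.039, -0.0024, 0.02, 0, 0, 0, 0.039, -0.0024, 0.02, 0, 0, 0, 0.04, -0.0024, 0.02, 0, 0, 0, 0, 0, 0, 0, 0, 0]'
cat > m3.py <<'E'
from h import *
s=status.read_state(); print(s["clock"],s["tcp_pos"].round(1),s["tcp_rot"].round(3))
import pickle
c=viewer.camera_info("wrist"); im=viewer.capture("wrist"); cv2.imwrite("pics/c.png",im)
old={"rod":[280.1,133.2],"rod_grip":[276.7,59.2],"rod_tip":[279.8,288.5]}
# old camera rebuilt from its printed pose: same mount relative to tool
E=np.array(c["extrinsics"]); T=np.eye(4); T[:3,:3]=R.from_euler("xyz",s["tcp_rot"]).as_matrix(); T[:3,3]=s["tcp_pos"]
M=E@T; T0=np.eye(4); T0[:3,:3]=R.from_euler("xyz",[3.141,0,1.344]).as_matrix(); T0[:3,3]=[454.9,215.4,238.8]
c0=dict(c); c0["extrinsics"]=M@np.linalg.inv(T0); pickle.dump(M,open("M.pkl","wb"))
for nm in old:
    for q in viewer.landmark_of("wrist",nm)[:1]:
        r=ray("wrist",q["point"],c); print(nm,np.round(q["point"],1),round(q["conf"],2),"z36",atz(r,36).round(1),"tri",tri([r,ray("wrist",old[nm],c0)])[0].round(1))
# handle axis: dark-brown pixels
def axis(im,cc,rows,tag):
    hsv=cv2.cvtColor(im,cv2.COLOR_BGR2HSV).astype(int); g=im.astype(int)
    out=[]
    for y in rows:
        m=np.where((g[y,:,2]<100)&(g[y,:,2]-g[y,:,0]>15))[0]; m=m[(m>230)&(m<330)]
        if len(m)>8: out.append(atz(ray("wrist",[(m[0]+m[-1])/2,y],cc),46))
    out=np.array(out); p=np.polyfit(out[:,1],out[:,0],1); print(tag,len(out),"slope dx/dy",p.round(4),"x at y=330",np.polyval(p,330).round(1),"yrange",out[:,1].min().round(),out[:,1].max().round())
axis(cv2.imread("pics/b.png"),c0,range(15,95,4),"old")
axis(im,c,range(60,320,6),"new")
E
python3 m3.py
```

```text
clock: 4.18
tcp_pos: [473.7, 333.4, 176.4]
tcp_rot: [-3.139, 0.002, 1.345]
contact_force: [0.2, -0.4, -0.2]
opening: 1.002
grasp_force: 0.0
4.175 [473.7 333.4 176.4] [-3.139e+00  2.000e-03  1.345e+00]
rod [285.9 276.8] 0.57 z36 [456.5 255.5  36. ] tri [458.1 255.4  36.4]
rod_grip [289.7 203.3] 0.98 z36 [475.  322.5  36. ] tri [473.1 320.3  28.9]
rod_tip [285.3 414.3] 0.78 z36 [419.1  93.8  36. ] tri [418.6  86.4  29.6]
old 20 slope dx/dy [2.343000e-01 3.994651e+02] x at y=330 476.8 yrange 293.0 353.0
new 16 slope dx/dy [2.385000e-01 3.979754e+02] x at y=330 476.7 yrange 289.0 363.0
```

View pics/c.png

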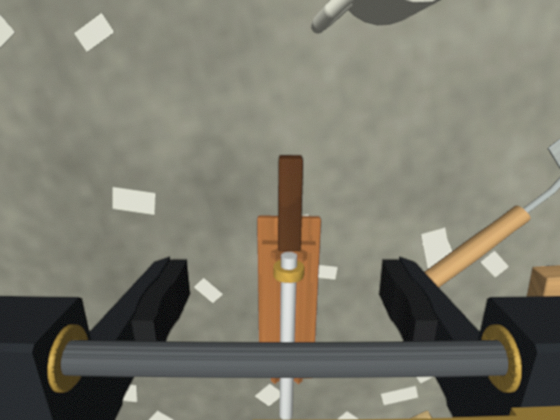

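The second view confirms the handle axis: it runs through (476.7, 330) with the same yaw as the tool to within 0.005 rad. I'll descend and grip at about rod y = 78.

In the tool's units: 40 mm is 0.04, 30 mm is 0.03.

```bash
python3 -m handwheel '[0, 0.0037, 0.03, 0, 0, 0, 0, 0, 0.04, 0, 0, 0, 0, 0, 0.045, 0, 0, 0, 0, 0, 0.03, 0, 0, 0, 0, 0, 0.014, 0, 0, 0, 0, 0, 0, 0, 0, 0]' 1.0
python3 -m handwheel '[0, 0, 0, 0, 0, 0, 0, 0, 0, 0, 0, 0, 0, 0, 0, 0, 0, 0, 0, 0, 0, 0, 0, 0, 0, 0, 0, 0, 0, 0, 0, 0, 0, 0, 0, 0, 0, 0, 0, 0, 0, 0]' 0.0 50
```

```text
clock: 5.12
tcp_pos: [478.3, 330.5, 19.8]
tcp_rot: [-3.141, 0.001, 1.341]
contact_force: [-0.4, 0.3, 0.7]
opening: 1.001
grasp_force: 0.0
clock: 6.0
tcp_pos: [478.1, 331.2, 19.6]
tcp_rot: [-3.141, 0.0, 1.342]
contact_force: [-3.1, 1.7, -0.7]
opening: 0.231
grasp_force: 2.1
```

In the tool's units: -50 mm is -0.05, -40 mm is -0.04, -0.155 rad is -1.55.

```bash
python3 -m handwheel '[0, 0, 0, 0, 0, 0, 0, 0, 0, 0, 0, 0, 0, 0, 0, 0, 0, 0]' 0.0 60
python3 -m handwheel '[0, 0, -0.01, 0, 0, 0, 0, 0, -0.03, 0, 0, 0, 0, 0, -0.04, 0, 0, 0, 0, 0, -0.05, 0, 0, -1.5, 0, 0, -0.05, 0, 0, -1.55, 0, 0, -0.05, 0, 0, -1.55, 0, 0, -0.01, 0, 0, 0, 0, 0, 0, 0, 0, 0]'
python3 - <<'E'
from h import *
for n,nms in (("top",["entry","keeper_top","mould"]),("scene",["entry","keeper_top"])):
    c=viewer.camera_info(n); viewer.capture(n)
    for nm in nms:
        for q in viewer.landmark_of(n,nm)[:2]: print(n,nm,np.round(q["point"],1),round(q["conf"],2),[atz(ray(n,q["point"],c),z).round(1)[:2].tolist() for z in (12,75,121)])
E
```

```text
clock: 6.38
tcp_pos: [478.0, 331.1, 19.5]
tcp_rot: [-3.141, 0.0, 1.342]
contact_force: [-2.0, 0.7, 0.2]
opening: 0.219
grasp_force: 60.0
clock: 7.38
tcp_pos: [478.5, 331.1, 260.1]
tcp_rot: [3.14, -0.0, 1.8]
contact_force: [-0.1, -0.2, -2.1]
opening: 0.218
grasp_force: 60.0
top entry [308.4 220.1] 0.95 [[512.7, -56.3], [506.4, -52.9], [501.8, -50.5]]
top keeper_top [307.1 215.7] 0.63 [[526.2, -52.4], [519.3, -49.2], [514.2, -46.9]]
top keeper_top [304.6 213.4] 0.45 [[533.3, -44.8], [526.0, -42.0], [520.7, -39.9]]
top mould [328.7 208.1] 0.85 [[549.7, -118.6], [541.7, -112.4], [535.8, -107.9]]
scene entry [276.1 191.4] 0.94 [[451.9, -86.1], [521.1, -52.5], [571.6, -28.0]]
scene keeper_top [286.8 178.7] 0.48 [[381.0, -81.1], [454.7, -47.9], [508.5, -23.6]]
```

In the tool's units: -49 mm is -0.049, -46 mm is -0.046.

```bash
python3 -m handwheel '[-0.03, -0.003, 0, 0, 0, 0, -0.049, -0.005, 0, 0, 0, 0, -0.049, -0.005, 0, 0, 0, 0, -0.049, -0.005, 0, 0, 0, 0, -0.049, -0.005, 0, 0, 0, 0, -0.049, -0.005, 0, 0, 0, 0, -0.049, -0.005, 0, 0, 0, 0, -0.049, -0.005, 0, 0, 0, 0, -0.046, -0.007, 0, 0, 0, 0, 0, 0, 0, 0, 0, 0]'
python3 -m handwheel '[0, 0, 0, 0, 0, 0, 0, 0, 0, 0, 0, 0]'
python3 m2.py d entry keeper_top mould rod_tip
```

```text
clock: 8.98
tcp_pos: [530.2, -89.8, 259.0]
tcp_rot: [-3.14, 0.0, 1.797]
contact_force: [-0.1, 0.2, -1.3]
opening: 0.219
grasp_force: 60.0
clock: 9.22
tcp_pos: [530.3, -85.9, 259.4]
tcp_rot: [-3.141, -0.001, 1.803]
contact_force: [0.4, -0.7, -1.2]
opening: 0.225
grasp_force: 60.0
9.225 [530.3 -85.9 259.4] [-3.141e+00 -1.000e-03  1.803e+00] [-0.21 -0.01  1.87  0.    1.28 -0.44]
cam [510.6  -3.7 403.9] axis [ 0.073 -0.313 -0.947]
entry [289.4 142. ] 0.75 z36 [528.5 -57.   36. ] z75 [526.6 -51.3  75. ]
keeper_top [278.6 123.7] 0.7 z36 [513.7 -41.6  36. ] z75 [513.3 -37.6  75. ]
mould [292.6 193.5] 0.56 z36 [ 544.7 -109.3   36. ] z75 [541.  -98.1  75. ]
```

View pics/d.png

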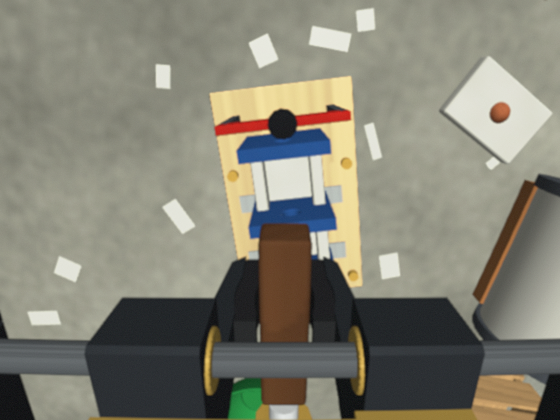

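The picture shows the red keeper at about (283,122) with its button, two blue plates at (284,146) and (292,215), and the wooden board. The rod handle hides the third plate. I'll enlarge it to pick edges.

```bash
python3 -c "
import cv2
im=cv2.imread('pics/d.png')[70:270,200:370]; cv2.imwrite('pics/d2.png',cv2.resize(im,None,fx=3,fy=3,interpolation=cv2.INTER_CUBIC)[:600])"
```

```text
(no output)
```

View pics/d2.png

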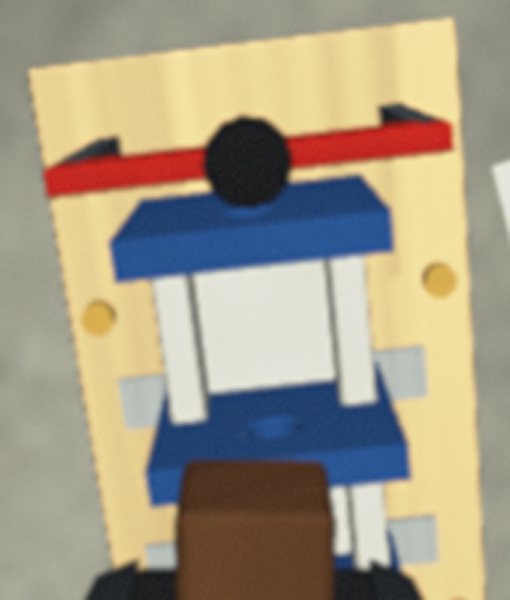

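```bash
cat > fit.py <<'E'
from h import *
import pickle
from scipy.optimize import least_squares
s=status.read_state(); c=viewer.camera_info("wrist")
f=lambda p:[p[0]/3+200-.33,p[1]/3+70-.33]
pl=[((112,242),(-40,76)),((392,210),(40,76)),((117,280),(-40,64)),((392,248),(40,64)),((150,468),(-40,6)),((405,438),(40,6)),((150,503),(-40,-6)),((408,477),(40,-6))]
bd=[((30,70),(-75,125)),((453,18),(75,125))]
def fit(l,z):
    W=np.array([atz(ray("wrist",f(p),c),z)[:2] for p,_ in l]); B=np.array([b for _,b in l],float)
    g=lambda q:((np.array([[np.cos(q[0]),-np.sin(q[0])],[np.sin(q[0]),np.cos(q[0])]])@B.T).T+q[1:3]-W).ravel()
    r=least_squares(g,[.23,530,-100]); return r.x,r.fun.reshape(-1,2)
q,e=fit(pl,102); print("plates yaw,origin",q.round(4),"\n",e.round(1))
qb,eb=fit(bd,12); print("board",qb.round(4),eb.round(1).tolist())
ux=np.array([np.cos(q[0]),np.sin(q[0])]); uy=np.array([-ux[1],ux[0]])
print("frame shift x",(q[1:]-qb[1:])@ux,"y",(q[1:]-qb[1:])@uy,"mouth",q[1:]+76*uy)
bt=atz(ray("wrist",f((248,162)),c),121)[:2]; print("button",bt,"in board",[(bt-qb[1:])@ux,(bt-qb[1:])@uy],"in plates",[(bt-q[1:])@ux,(bt-q[1:])@uy])
for p in ((240,210,76),(273,427,6)):
    o,v=ray("wrist",f(p),c); n=np.r_[uy,0]; P0=np.r_[q[1:]+uy*p[2],0]; X=o+v*((P0-o)@n)/(v@n); print("hole",X.round(1),"x in plates",(X[:2]-q[1:])@ux)
# handle as held: far end face corners in crop
T=status.read_state()["tcp_pos"]; zt=T[2]+18.7
for p,dz in (((190,463),-10),((325,463),-10),((182,512),10),((332,516),10)):
    X=atz(ray("wrist",f(p),c),zt+dz); t=1.803; tx=np.array([np.cos(t),np.sin(t)]); ty=np.array([tx[1],-tx[0]]); print("handle end tool xy",((X-T)[:2]@tx).round(1),((X-T)[:2]@ty).round(1))
E
python3 fit.py
```

```text
plates yaw,origin [ 3.453000e-01  5.463420e+02 -1.220265e+02] 
 [[-1.3  0.8]
 [-0.1  1.1]
 [-0.7 -0.2]
 [ 1.1  0.1]
 [-1.7 -0.6]
 [ 1.5 -0.5]
 [ 0.  -0.7]
 [ 1.3  0.1]]
board [ 3.493000e-01  5.489868e+02 -1.226081e+02] [[-1.3, -0.5], [1.3, 0.5]]
frame shift x -2.291818748299263 y 1.4424566367284557 mouth [520.6167844  -50.51279069]
button [516.0457006  -32.64867276] in board [np.float64(-0.5462521990575908), np.float64(95.79932221873464)] in plates [np.float64(1.7455665492416692), np.float64(94.3568655820062)]
hole [517.8 -51.5  76.8] x in plates -2.998745380182285
hole [ 543.8 -116.6   77.2] x in plates -0.5198846245994868
handle end tool xy 30.8 -8.8
handle end tool xy 30.8 9.4
handle end tool xy 32.6 -8.6
handle end tool xy 32.1 8.9
```

The fit gives plates yaw 0.346, the hole line about 2.3 mm to the board's -x, and the mouth near (520.6, -50.5). The grip is at rod y ≈ 77. I'll back out, align and descend in front of the keeper.

```bash
python3 -m handwheel '[0, 0, 0, 0, 0, -1.14, 0.03, 0.0004, 0, 0, 0, 0, 0.048, 0.0004, 0, 0, 0, 0, 0.048, 0.0004, 0, 0, 0, 0, 0.048, 0.0004, 0, 0, 0, 0, 0.048, 0.0004, 0, 0, 0, 0, 0.048, 0.0004, 0, 0, 0, 0, 0.048, 0.0004, 0, 0, 0, 0, 0.016, 0, 0, 0, 0, 0, 0, 0, 0, 0, 0, 0]'
python3 -m handwheel '[0, 0, 0.03, 0, 0, 0, 0, 0, 0.05, 0, 0, 0, 0, 0, 0.05, 0, 0, 0, 0, 0, 0.045, 0, 0, 0, 0, 0, 0.02, 0, 0, 0, 0, 0, 0.005, 0, 0, 0, 0, 0, 0, 0, 0, 0, 0, 0, 0, 0, 0, 0]'
cat > chk.py <<'E'
from h import *
S=[status.read_state()]
for _ in range(3): viewer.capture("wrist"); S.append(status.read_state())
p=np.mean([s["tcp_pos"] for s in S],0); r=R.from_euler("xyz",[s["tcp_rot"] for s in S]).mean(); m=r.as_matrix()
q=[.346,546.3,-122.0]; ux=np.array([np.cos(q[0]),np.sin(q[0])]); uy=np.array([-ux[1],ux[0]]); d=p[:2]-q[1:]
print(S[-1]["clock"],"TCP in plates",(d@ux).round(2),(d@uy).round(2),"z",p[2].round(2),"tip y",(d@uy-247).round(1),"yaw err",np.arctan2(m[1,0],m[0,0])-np.pi/2-q[0],"toolx z",m[2,0].round(4))
print("F",np.mean([s["contact_force"] for s in S],0).round(1),"T",np.mean([s["ft_torque"] for s in S],0).round(2),"grip",S[-1]["grasp_force"])
E
python3 chk.py
python3 - <<'E'
from h import *
rs=[]
for n in ("top","scene"):
    c=viewer.camera_info(n); im=viewer.capture(n); cv2.imwrite(f"pics/e_{n}.png",im)
    q=viewer.landmark_of(n,"rod_tip")
    for k in q[:2]: print(n,np.round(k["point"],1),round(k["conf"],2),atz(ray(n,k["point"],c),75).round(1))
    print("expected px", proj(n,np.array([546.3-.339*125,-122+.941*125,75]),c).round(1))
    if q: rs.append(ray(n,q[0]["point"],c))
if len(rs)>1: print(tri(rs))
E
```

```text
clock: 10.72
tcp_pos: [419.8, 228.8, 259.8]
tcp_rot: [3.141, 0.001, 1.918]
contact_force: [0.3, -0.8, -1.4]
opening: 0.22
grasp_force: 60.0
clock: 11.72
tcp_pos: [421.6, 228.5, 61.2]
tcp_rot: [3.139, -0.0, 1.915]
contact_force: [0.3, -0.0, -1.9]
opening: 0.222
grasp_force: 60.0
11.875 TCP in plates 1.3 372.18 z 61.07 tip y 125.2 yaw err -0.0011800149334960652 toolx z 0.0002
F [ 0.1 -0.2 -1.5] T [ 0.06  0.09 -0.02] grip 59.96187664568424
top [293.9 220.5] 0.91 [505.2 -10.8  75. ]
expected px [291.7 220.9]
scene [294.7 188.1] 0.78 [486.6  -8.9  75. ]
scene [276.5 191.9] 0.32 [522.7 -50.5  75. ]
expected px [293.8 192. ]
(array([502.44610096,  -6.59925324,  87.9354852 ]), [np.float64(4.156700324359794), np.float64(4.156700324359749)])
```

```bash
python3 -c "
import cv2,numpy as np
a=cv2.imread('pics/e_scene.png')[155:255,205:375]; b=cv2.imread('pics/e_top.png')[180:260,200:360]
a=cv2.resize(a,(680,400),interpolation=cv2.INTER_CUBIC); cv2.imwrite('pics/e.png',a)"
```

```text
(no output)
```

View pics/e.png

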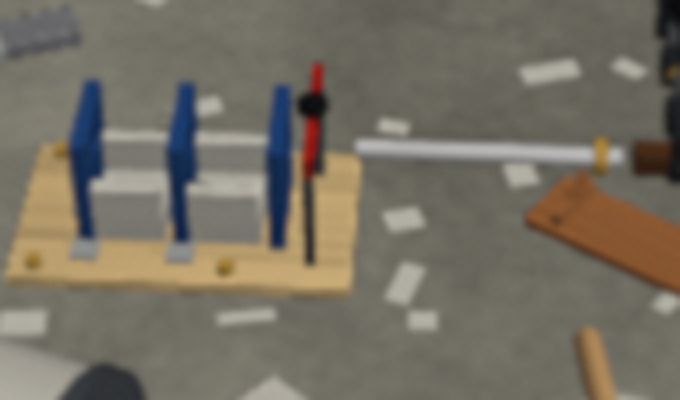

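The tip shows at full-image (294,192), which matches the expected pixel, so the height is right. I'll correct the lateral offset and approach, feeling for contact.

```bash
python3 -m handwheel '[0, -0.0013, 0.0012, 0, 0, 0, -0.015, 0, 0, 0, 0, 0, -0.015, 0, 0, 0, 0, 0, -0.008, 0, 0, 0, 0, 0, -0.004, 0, 0, 0, 0, 0, 0, 0, 0, 0, 0, 0, 0, 0, 0, 0, 0, 0]'
python3 chk.py
python3 -m handwheel '[-0.002, 0, 0, 0, 0, 0, -0.002, 0, 0, 0, 0, 0, -0.002, 0, 0, 0, 0, 0]'
python3 chk.py
```

```text
clock: 12.95
tcp_pos: [433.1, 188.4, 58.5]
tcp_rot: [3.142, -0.0, 1.916]
contact_force: [-0.1, 0.3, -1.5]
opening: 0.215
grasp_force: 60.0
13.1 TCP in plates -1.27 330.5 z 58.52 tip y 83.5 yaw err -0.0007535559244565837 toolx z 0.0001
F [ 0.1 -0.3 -1.9] T [ 0.05  0.09 -0.02] grip 59.96190872043371
clock: 13.48
tcp_pos: [435.1, 182.5, 58.5]
tcp_rot: [-3.142, 0.0, 1.916]
contact_force: [0.2, 0.8, -2.0]
opening: 0.217
grasp_force: 60.0
13.625 TCP in plates -1.3 324.09 z 58.5 tip y 77.1 yaw err -0.00112618376085305 toolx z -0.0
F [-0.1  0.1 -1.6] T [ 0.06  0.08 -0.03] grip 59.96189206838608
```

In the tool's units: 1.2 mm is 0.0012, -2 mm is -0.002.

```bash
python3 -m handwheel '[0, 0.0012, -0.0009, 0, 0, 0, -0.002, 0, 0, 0, 0, 0, -0.002, 0, 0, 0, 0, 0, -0.002, 0, 0, 0, 0, 0, 0, 0, 0, 0, 0, 0]'
python3 chk.py
python3 -m handwheel '[-0.002, 0, 0, 0, 0, 0, -0.002, 0, 0, 0, 0, 0, 0, 0, 0, 0, 0, 0]'
python3 chk.py
```

```text
clock: 14.25
tcp_pos: [438.4, 177.2, 59.4]
tcp_rot: [3.142, 0.0, 1.916]
contact_force: [0.3, -0.8, -1.7]
opening: 0.218
grasp_force: 60.0
14.4 TCP in plates -0.05 318.17 z 59.43 tip y 71.2 yaw err -0.00111296220052981 toolx z -0.0001
F [ 0.6 -0.3 -1.7] T [0.03 0.05 0.07] grip 59.96239587664604
clock: 14.78
tcp_pos: [439.7, 173.5, 59.4]
tcp_rot: [3.142, 0.0, 1.916]
contact_force: [-0.0, -0.1, -2.1]
opening: 0.217
grasp_force: 60.0
14.925 TCP in plates -0.09 314.17 z 59.42 tip y 67.2 yaw err -0.0011299299883787972 toolx z -0.0001
F [ 0.   0.1 -1.4] T [0.04 0.02 0.06] grip 59.962759763002396
```

In the tool's units: -3 mm is -0.003.

```bash
python3 -m handwheel '[-0.003, 0, 0, 0, 0, 0, -0.003, 0, 0, 0, 0, 0, -0.003, 0, 0, 0, 0, 0, 0, 0, 0, 0, 0, 0]'
python3 chk.py
python3 -m handwheel '[-0.005, 0, 0, 0, 0, 0, -0.005, 0, 0, 0, 0, 0, -0.005, 0, 0, 0, 0, 0, -0.005, 0, 0, 0, 0, 0, 0, 0, 0, 0, 0, 0]'
python3 chk.py
```

```text
clock: 15.42
tcp_pos: [442.8, 164.9, 59.4]
tcp_rot: [3.142, 0.0, 1.915]
contact_force: [0.3, -0.4, -1.8]
opening: 0.221
grasp_force: 60.0
15.575 TCP in plates -0.09 305.1 z 59.42 tip y 58.1 yaw err -0.0012334927838130172 toolx z -0.0001
F [ 0.4 -0.3 -1.9] T [0.01 0.03 0.07] grip 59.96277093887329
clock: 16.2
tcp_pos: [449.6, 145.9, 59.4]
tcp_rot: [-3.142, 0.0, 1.915]
contact_force: [0.2, -0.4, -1.8]
opening: 0.221
grasp_force: 60.0
16.35 TCP in plates -0.13 285.05 z 59.41 tip y 38.0 yaw err -0.0014382430104616928 toolx z -0.0
F [ 0.4 -0.2 -1.3] T [0.02 0.04 0.05] grip 59.9621769413352
```

In the tool's units: -6 mm is -0.006, 0.3 mm is 0.0003.

```bash
python3 -m handwheel '[-0.006, 0.0003, 0, 0, 0, 0, -0.006, 0, 0, 0, 0, 0, -0.006, 0, 0, 0, 0, 0, -0.005, 0, 0, 0, 0, 0, 0, 0, 0, 0, 0, 0]'
python3 chk.py
python3 -m handwheel '[-0.002, 0, 0, 0, 0, 0, -0.002, 0, 0, 0, 0, 0, -0.002, 0, 0, 0, 0, 0, -0.002, 0, 0, 0, 0, 0, 0, 0, 0, 0, 0, 0]'
python3 chk.py
```

```text
clock: 16.98
tcp_pos: [457.6, 124.4, 59.4]
tcp_rot: [3.142, 0.0, 1.915]
contact_force: [-0.2, 0.1, -2.9]
opening: 0.222
grasp_force: 60.0
17.125 TCP in plates 0.13 262.1 z 59.39 tip y 15.1 yaw err -0.0014911821887720889 toolx z 0.0001
F [-0.1  0.  -2.3] T [ 0.04  0.06 -0.01] grip 59.96180333197117
clock: 17.75
tcp_pos: [460.3, 117.1, 59.4]
tcp_rot: [3.142, -0.0, 1.916]
contact_force: [0.7, 0.0, -0.9]
opening: 0.218
grasp_force: 60.0
17.9 TCP in plates 0.13 254.21 z 59.41 tip y 7.2 yaw err -0.0011604691624785834 toolx z 0.0
F [ 0.1 -0.2 -1.3] T [0.05 0.08 0.02] grip 59.96185541152954
```

Free of side load; on through the second plate.

In the tool's units: -2 mm is -0.002.

```bash
python3 -m handwheel '[-0.002, 0, 0, 0, 0, 0, -0.002, 0, 0, 0, 0, 0, -0.002, 0, 0, 0, 0, 0, -0.002, 0, 0, 0, 0, 0, -0.002, 0, 0, 0, 0, 0, 0, 0, 0, 0, 0, 0]'
python3 chk.py
python3 -m handwheel '[-0.003, 0, 0, 0, 0, 0, -0.003, 0, 0, 0, 0, 0, -0.004, 0, 0, 0, 0, 0, -0.005, 0, 0, 0, 0, 0, 0, 0, 0, 0, 0, 0]'
python3 chk.py
```

```text
clock: 18.65
tcp_pos: [463.7, 107.7, 59.4]
tcp_rot: [3.141, 0.0, 1.916]
contact_force: [0.2, 0.1, -2.0]
opening: 0.216
grasp_force: 60.0
18.8 TCP in plates 0.15 244.19 z 59.42 tip y -2.8 yaw err -0.0011228702899507281 toolx z -0.0
F [ 0.2  0.1 -1.5] T [0.02 0.02 0.03] grip 59.96169526129961
clock: 19.42
tcp_pos: [468.8, 93.3, 59.4]
tcp_rot: [3.142, 0.0, 1.915]
contact_force: [0.3, -0.4, -2.2]
opening: 0.219
grasp_force: 60.0
19.575 TCP in plates 0.13 229.05 z 59.42 tip y -18.0 yaw err -0.0014098439938242668 toolx z -0.0
F [-0.1 -0.2 -1.8] T [0.05 0.05 0.02] grip 59.961520694196224
```

```bash
python3 -m handwheel '[-0.007, 0, 0, 0, 0, 0, -0.008, 0, 0, 0, 0, 0, -0.008, 0, 0, 0, 0, 0, -0.008, 0, 0, 0, 0, 0, -0.006, 0, 0, 0, 0, 0, 0, 0, 0, 0, 0, 0]'
python3 chk.py
python3 -m handwheel '[-0.002, 0, 0, 0, 0, 0, -0.002, 0, 0, 0, 0, 0, -0.002, 0, 0, 0, 0, 0, -0.002, 0, 0, 0, 0, 0, -0.002, 0, 0, 0, 0, 0, 0, 0, 0, 0, 0, 0]'
python3 chk.py
python3 -m handwheel '[-0.002, 0, 0, 0, 0, 0, -0.002, 0, 0, 0, 0, 0, -0.002, 0, 0, 0, 0, 0, -0.002, 0, 0, 0, 0, 0, -0.002, 0, 0, 0, 0, 0, 0, 0, 0, 0, 0, 0]'
python3 chk.py
```

```text
clock: 20.32
tcp_pos: [481.4, 58.4, 59.4]
tcp_rot: [3.142, -0.0, 1.915]
contact_force: [-0.5, 0.3, -1.8]
opening: 0.221
grasp_force: 60.0
20.475 TCP in plates 0.04 192.09 z 59.38 tip y -54.9 yaw err -0.001521857957236139 toolx z 0.0001
F [-0.2 -0.1 -1.7] T [ 0.04  0.06 -0.  ] grip 59.961693696677685
clock: 21.22
tcp_pos: [484.6, 49.4, 59.4]
tcp_rot: [3.142, 0.0, 1.916]
contact_force: [0.4, 0.4, -1.3]
opening: 0.22
grasp_force: 60.0
21.375 TCP in plates 0.07 182.21 z 59.42 tip y -64.8 yaw err -0.001180912913692267 toolx z 0.0
F [ 0.2  0.4 -1.5] T [ 0.05  0.02 -0.  ] grip 59.96196147054434
clock: 22.12
tcp_pos: [488.0, 39.9, 59.5]
tcp_rot: [3.141, 0.0, 1.916]
contact_force: [0.6, -0.3, -0.9]
opening: 0.22
grasp_force: 60.0
22.275 TCP in plates 0.09 172.18 z 59.43 tip y -74.8 yaw err -0.0011006040847524323 toolx z -0.0001
F [ 0.2 -0.2 -1.5] T [0.04 0.04 0.04] grip 59.961801543831825
```

```bash
python3 -m handwheel '[-0.003, 0, 0, 0, 0, 0, -0.004, 0, 0, 0, 0, 0, -0.004, 0, 0, 0, 0, 0, -0.002, 0, 0, 0, 0, 0, 0, 0, 0, 0, 0, 0]'
python3 chk.py
python3 -m handwheel '[-0.001, 0, 0, 0, 0, 0, -0.001, 0, 0, 0, 0, 0]'; python3 -m handwheel '[-0.001, 0, 0, 0, 0, 0, -0.001, 0, 0, 0, 0, 0]'
python3 chk.py
```

```text
clock: 22.9
tcp_pos: [492.4, 27.6, 59.4]
tcp_rot: [3.142, 0.0, 1.915]
contact_force: [0.6, 0.1, -1.1]
opening: 0.218
grasp_force: 60.0
23.05 TCP in plates 0.04 159.17 z 59.41 tip y -87.8 yaw err -0.0011733889223694005 toolx z -0.0
F [ 0.7 -0.1 -1.1] T [0.04 0.05 0.03] grip 59.96171202510595
clock: 23.3
tcp_pos: [493.0, 26.0, 59.4]
tcp_rot: [-3.142, -0.0, 1.916]
contact_force: [-0.0, 0.5, -1.5]
opening: 0.218
grasp_force: 60.0
clock: 23.55
tcp_pos: [493.7, 24.0, 59.4]
tcp_rot: [3.142, -0.0, 1.916]
contact_force: [-0.4, -0.2, -1.2]
opening: 0.215
grasp_force: 60.0
23.7 TCP in plates 0.05 155.18 z 59.42 tip y -91.8 yaw err -0.0010600005404984847 toolx z -0.0
F [ 0.  -0.5 -1.5] T [0.06 0.07 0.05] grip 59.961548522114754
```

```bash
for i in 1; do python3 -m handwheel '[-0.001, 0, 0, 0, 0, 0, -0.0005, 0, 0, 0, 0, 0]' | grep -E "pos|force: \["; done
python3 -m handwheel '[-0.0005, 0, 0, 0, 0, 0, -0.0005, 0, 0, 0, 0, 0]' | grep -E "pos|force: \["
python3 -m handwheel '[-0.0005, 0, 0, 0, 0, 0, -0.0005, 0, 0, 0, 0, 0]' | grep -E "pos|force: \["
python3 chk.py
```

```text
tcp_pos: [494.2, 22.6, 59.4]
contact_force: [-0.0, 0.4, -1.7]
tcp_pos: [494.4, 21.9, 59.4]
contact_force: [-0.3, 2.2, -1.7]
tcp_pos: [494.2, 21.7, 59.2]
contact_force: [-2.1, 7.0, -1.5]
24.6 TCP in plates -0.19 152.89 z 59.18 tip y -94.1 yaw err -0.0013264990683120592 toolx z 0.002
F [-1.7  6.3 -1.3] T [0.9  0.27 0.13] grip 59.96824320405722
```

Contact came where predicted (152.9 mm). I'll press a little more to confirm the seat.

In the tool's units: -0.5 mm is -0.0005.

```bash
python3 -m handwheel '[-0.0005, 0, 0, 0, 0, 0, 0, 0, 0, 0, 0, 0]' | grep -E "pos|force: \["
python3 -m handwheel '[-0.0004, 0, 0, 0, 0, 0, 0, 0, 0, 0, 0, 0]' | grep -E "pos|force: \["
python3 chk.py; python3 m2.py f keeper_top; python3 -c "
import cv2
cv2.imwrite('pics/f2.png',cv2.resize(cv2.imread('pics/f.png')[180:420,130:430],None,fx=2.5,fy=2.5))"
```

```text
tcp_pos: [494.2, 21.7, 59.2]
contact_force: [-1.0, 7.8, -0.4]
tcp_pos: [494.2, 21.7, 59.1]
contact_force: [-1.7, 8.7, -0.6]
25.25 TCP in plates -0.3 152.83 z 59.1 tip y -94.2 yaw err -0.0014618296041090106 toolx z 0.0033
F [-1.9  9.3 -0.6] T [1.31 0.33 0.16] grip 59.977096393704414
25.25 [494.2  21.7  59.1] [-3.141e+00 -3.000e-03  1.915e+00] [-0.01  0.11  2.15  0.    0.88 -0.36]
cam [465.7 100.9 203.8] axis [ 0.107 -0.3   -0.948]
```

View pics/f2.png

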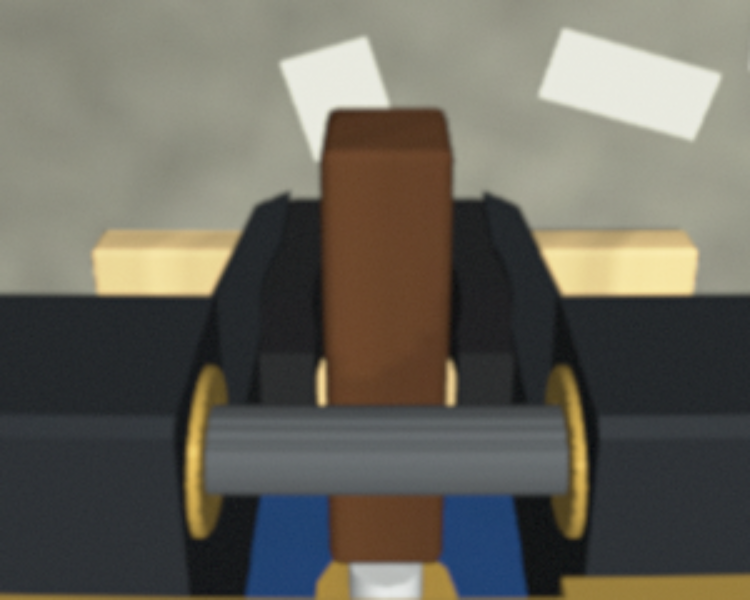

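The collar sits against the blue plate (crop bottom, about (385,580)) and the handle is straight in the fingers. The push is 9 N with no further advance, so it is home. I'll release and rise.

In the tool's units: -10 mm is -0.01, -45 mm is -0.045.

```bash
python3 -m handwheel '[0, 0, 0, 0, 0, 0, 0, 0, 0, 0, 0, 0, 0, 0, 0, 0, 0, 0, 0, 0, 0, 0, 0, 0, 0, 0, 0, 0, 0, 0, 0, 0, 0, 0, 0, 0, 0, 0, 0, 0, 0, 0]' 1.0 
python3 -m handwheel '[0, 0, -0.01, 0, 0, 0, 0, 0, -0.03, 0, 0, 0, 0, 0, -0.045, 0, 0, 0, 0, 0, -0.045, 0, 0, 0, 0, 0, -0.03, 0, 0, 0, 0, 0, 0, 0, 0, 0, 0, 0, 0, 0, 0, 0]'
python3 m2.py g keeper_top rod
```

```text
clock: 26.22
tcp_pos: [495.1, 19.9, 59.4]
tcp_rot: [-3.142, 0.0, 1.916]
contact_force: [-0.8, 0.1, 0.4]
opening: 0.984
grasp_force: 0.0
clock: 27.1
tcp_pos: [494.6, 20.0, 218.7]
tcp_rot: [-3.141, -0.0, 1.916]
contact_force: [-0.1, -0.3, 0.7]
opening: 1.003
grasp_force: 0.0
27.1 [494.6  20.  218.7] [-3.141 -0.     1.916] [-0.01 -0.07  2.   -0.    1.21 -0.36]
cam [465.9  99.5 363.2] axis [ 0.108 -0.303 -0.947]
rod [282.9 269.6] 0.69 z36 [525.2 -70.   36. ] z75 [518.1 -49.8  75. ]
```

View pics/g.png

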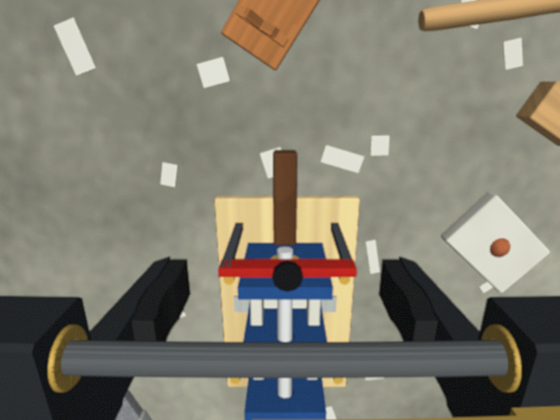

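The rod runs through all the plates. The handle is at (285,195) and the keeper button at (287,275). I'll close the fingers and go over the button.

```bash
python3 - <<'E'
from h import *
import pickle
c=viewer.camera_info("wrist"); X=atz(ray("wrist",[287,275],c),121); print("z121",X.round(1))
T0=np.eye(4); T0[:3,:3]=R.from_euler("xyz",[-3.141,-.001,1.803]).as_matrix(); T0[:3,3]=[530.3,-85.9,259.4]
c0=dict(c); c0["extrinsics"]=pickle.load(open("M.pkl","rb"))@np.linalg.inv(T0)
t,e=tri([ray("wrist",[287,275],c),ray("wrist",[282.3,123.7],c0)]); print("tri",t.round(1),np.round(e,1))
s=status.read_state(); m=R.from_euler("xyz",s["tcp_rot"]).as_matrix()
for Y in (X,t): print("tool delta",(m.T@(Y-s["tcp_pos"])).round(1))
E
```

```text
z121 [513.2 -28.6 121. ]
tri [515.4 -33.5 111.4] [0.3 0.3]
tool delta [-52.3   2.   96.5]
tool delta [-57.7   2.4 106.1]
```

The rows are not in the units I measure in: shifts go in m and turns go in units of 0.1 rad. I convert before sending: -20 mm is -0.02, 20 mm is 0.02.

```bash
python3 -m handwheel '[-0.02, 0.0009, 0, 0, 0, 0, -0.025, 0.001, 0, 0, 0, 0, -0.01, 0, 0, 0, 0, 0, 0, 0, 0.03, 0, 0, 0, 0, 0, 0.035, 0, 0, 0, 0, 0, 0.02, 0, 0, 0, 0, 0, 0, 0, 0, 0, 0, 0, 0, 0, 0, 0]' 0.0 20
python3 -m handwheel '[0, 0, 0.002, 0, 0, 0, 0, 0, 0.002, 0, 0, 0, 0, 0, 0.002, 0, 0, 0]' | grep -E "pos|force"
python3 -m handwheel '[0, 0, 0.002, 0, 0, 0, 0, 0, 0.002, 0, 0, 0, 0, 0, 0, 0, 0, 0]' | grep -E "pos|force"
```

```text
clock: 28.25
tcp_pos: [516.2, -31.4, 135.1]
tcp_rot: [3.141, 0.0, 1.916]
contact_force: [0.3, 0.3, 0.8]
opening: 0.118
grasp_force: 0.0
tcp_pos: [515.8, -31.2, 128.8]
contact_force: [-0.0, -0.7, 0.2]
grasp_force: 0.0
tcp_pos: [515.3, -31.1, 124.1]
contact_force: [0.3, 0.3, 0.4]
grasp_force: 0.0
```

```bash
for i in 1; do
python3 -m handwheel '[0, 0, 0.001, 0, 0, 0, 0, 0, 0.001, 0, 0, 0, 0, 0, 0.001, 0, 0, 0]' | grep -E "pos|force:|opening"
python3 -m handwheel '[0, 0, 0.001, 0, 0, 0, 0, 0, 0.001, 0, 0, 0, 0, 0, 0.001, 0, 0, 0]' | grep -E "pos|force:"
python3 -m handwheel '[0, 0, 0.001, 0, 0, 0, 0, 0, 0.001, 0, 0, 0, 0, 0, 0.001, 0, 0, 0]' | grep -E "pos|force:"
done
```

```text
tcp_pos: [515.6, -31.2, 121.4]
contact_force: [0.3, 2.3, 0.4]
opening: 0.004
grasp_force: 0.0
tcp_pos: [515.5, -31.2, 118.6]
contact_force: [-1.5, 0.3, 3.5]
grasp_force: 1.6
tcp_pos: [515.6, -31.2, 115.3]
contact_force: [-1.5, 0.6, 3.9]
grasp_force: 1.6
```

```bash

python3 -m handwheel '[0, 0, 0.001, 0, 0, 0, 0, 0, 0.001, 0, 0, 0, 0, 0, 0.001, 0, 0, 0]' | grep -E "pos|t_force:"
python3 -m handwheel '[0, 0, 0.001, 0, 0, 0, 0, 0, 0.001, 0, 0, 0]' | grep -E "pos|t_force:"
python3 -m handwheel '[0, 0, 0.001, 0, 0, 0, 0, 0, 0.001, 0, 0, 0]' | grep -E "pos|t_force:"
```

```text
tcp_pos: [515.6, -31.1, 112.3]
contact_force: [-1.5, -0.7, 3.6]
tcp_pos: [515.6, -31.2, 110.3]
contact_force: [-1.1, 0.3, 3.2]
tcp_pos: [515.6, -31.2, 108.4]
contact_force: [-2.1, -0.1, 3.4]
```

It is past the collar height (about 12 mm of travel), so the bar is going down behind the collar. I'll use small steps to the neck.

```bash

python3 -m handwheel '[0, 0, 0.0005, 0, 0, 0, 0, 0, 0.0005, 0, 0, 0]' | grep -E "pos|t_force:"
python3 -m handwheel '[0, 0, 0.0005, 0, 0, 0, 0, 0, 0.0005, 0, 0, 0]' | grep -E "pos|t_force:"
python3 -m handwheel '[0, 0, 0.0005, 0, 0, 0, 0, 0, 0, 0, 0, 0]' | grep -E "pos|t_force:"
```

```text
tcp_pos: [515.6, -31.2, 107.4]
contact_force: [-1.5, -0.5, 3.7]
tcp_pos: [515.6, -31.2, 106.4]
contact_force: [-1.9, 0.7, 4.0]
tcp_pos: [515.6, -31.2, 106.1]
contact_force: [-1.5, 0.5, 4.4]
```

```bash

python3 -m handwheel '[0, 0, 0.0005, 0, 0, 0, 0, 0, 0, 0, 0, 0]' | grep -E "pos|t_force:"
python3 -m handwheel '[0, 0, 0.0005, 0, 0, 0, 0, 0, 0, 0, 0, 0]' | grep -E "pos|t_force:"
python3 -m handwheel '[0, 0, 0.0003, 0, 0, 0, 0, 0, 0, 0, 0, 0]' | grep -E "pos|t_force:"
```

```text
tcp_pos: [515.6, -31.2, 105.9]
contact_force: [-1.7, 0.2, 6.8]
tcp_pos: [515.6, -31.2, 105.8]
contact_force: [-4.0, 0.4, 10.3]
tcp_pos: [515.6, -31.2, 105.7]
contact_force: [-3.8, 0.8, 10.9]
```

The bar is firmly on the neck at about 15 mm of travel and 11 N. I'll retreat straight up and take a check view.

In the tool's units: 50 mm is 0.05, -45 mm is -0.045.

```bash
python3 -m handwheel '[0, 0, -0.003, 0, 0, 0, 0, 0, -0.02, 0, 0, 0, 0, 0, -0.045, 0, 0, 0, 0, 0, -0.04, 0, 0, 0, 0.05, 0, 0, 0, 0, 0, 0.02, 0, 0, 0, 0, 0, 0, 0, 0, 0, 0, 0, 0, 0, 0, 0, 0, 0]'
python3 - <<'E'
from h import *
im=viewer.capture("wrist"); s=viewer.capture("scene")
cv2.imwrite("pics/h.png",np.hstack([cv2.resize(im[100:340,160:420],(400,369)),cv2.resize(s[155:255,205:313],(399,369),interpolation=cv2.INTER_CUBIC)]))
E
```

```text
clock: 33.5
tcp_pos: [492.0, 34.3, 212.2]
tcp_rot: [-3.141, 0.0, 1.916]
contact_force: [0.2, 0.4, 0.1]
opening: 0.006
grasp_force: 0.0
```

View pics/h.png

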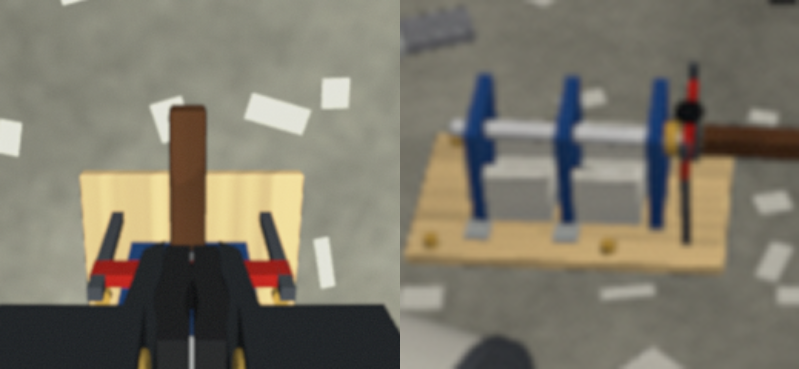

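The right half shows the rod through all three plates with its tip out at (455,127). The collar is against the near plate at (672,137), and the red bar is lowered behind it at (690,135) with the gripper clear.

```bash
python3 -c "
from bench import job
print(job.job_done())"
```

```text
the job is handed in; nothing more can be done
None
```

The rod is through all three plates with its collar home (seated at about 9 N), the keeper bar is down on the neck (about 11 N), the gripper is clear, and I handed the job in at about 34 s; no verdict was returned.

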